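File the document tube in the empty desk holder

TASK

On the archive desk, pick up the long cardboard document tube that stands loose on the desk top and stand it end-down in the empty square tube holder, then let go. Leave the short tube, and the tube that is already filed in the other holder, where they are.

Things in the scene. Friction and masses are not known exactly. Their poses are not given: they have to be found in the camera images.
- long_tube_mid (a point): Centre (half-way up, on the axis) of the long document tube to be filed: a rigid brown cardboard cylinder with thin white end caps, 40 mm in diameter and 150 mm tall, about 150 g, standing upright and loose on the desk top (so this point starts 75 mm above the desk, the tube's top 75 mm above this point). z runs along the tube's axis. Best gripped across the diameter from above, about 40 mm below its top end.
- empty_holder_mouth (a point): Centre of the open top of the empty tube holder: a square, upright, grey sheet-metal sleeve fixed to the desk, 70 x 70 mm outside, 62 x 62 mm inside (walls 4 mm), rim 84 mm above the desk, inner floor 4 mm above the desk (80 mm deep). z points up out of the mouth, x and y run square to its walls. An identical holder, already holding a tube, stands elsewhere on the desk. A long tube in a holder stands out 70 mm above the rim.
- short_tube_mid (a point): Centre (half-way up) of the short tube, a bystander: same brown cardboard and white caps, 40 mm in diameter but only 75 mm tall, standing upright on the desk. To be left alone.
- filed_tube_mid (a point): Centre (half-way up) of the tube already filed: the same size and look as the long tube, standing in the other holder (identical to the empty one), its centre about 79 mm and its top 154 mm above the desk. To be left alone.
Not all that is in view belongs to the job. What is shaped like the part that bears long_tube_mid but purple or turquoise is not meant.

How it is judged:
By the outcome, as a careful person would: the job done as asked, in the order asked, and still so for the second after the job is handed in, with the robot touching nothing.
It also fails if it takes over 38 s, if anything falls off the work surface, if the arm or the gripper's body presses on something with over 40 N, if the wrist force passes 120 N, or if a joint passes its speed limit or range.

ROBOT

A 6-joint arm with a two-finger parallel gripper is mounted at the origin on the work surface. World frame = base frame: x ahead of the robot, y to its left, z up, the work surface at z = 0. Lengths are in mm, angles in degrees, forces in N, time in s.
With the tool pointing down it reaches from about 300 to 850 mm from the base axis. Payload 4.2 kg.
Tool frame: the origin (TCP) lies between the finger pads; the fingertips stand 22 mm ahead of it and the grasp point (between the pads) lies 3 mm ahead of it; z points along the fingers, y is the direction in which the jaws open and shut (so a half turn about z gives the same grasp; the last joint's range is limited). The gripper opens to 91 mm and grips with 3 to 60 N. Pads are 32 mm wide; open, the fingers measure 118 mm over their backs; the gripper's body (76 mm by 178 mm) begins 60 mm behind the grasp point.
Start: joints at [-73.224, 18.312, 89.639, -0, 72.044, -1.146], TCP at [176.945, -547.114, 211.276] pointing down, gripper open.
Joint ranges: [-177.97, 177.97], [-48.28, 115.42], [12.27, 149.76], [-77.06, 257.06], [2.81, 150.46], [-146.56, 146.56]. Speed limits (degrees/s): [147.25, 147.25, 180, 180, 180, 180].

INTERFACE

Orientations are given as [roll, pitch, yaw] about the fixed x, y, z axes, in that order (R = Rz(yaw) Ry(pitch) Rx(roll)).
In Python, from workcell import telemetry, cams, env gives the robot as it stands.
- The arm moves only by the shell command python3 -m inch 'ROWS' [FORCE]. ROWS is JSON, a list of rows, each an object of numbers: "x", "y", "z": the shift along the tool's x, y, z in cm; "yaw": the turn about the tool's z in units of 5 degrees (1.0 is 5 degrees); "gripper": the gripper's target within -1 to 1 (fully open at 1, half-way at 0, shut at -1). A call has 1 to 12 rows; each row shifts and turns the commanded pose from where the row before left it, along the tool's axes as they then stand; what a row does not reach is not made up. A row lasts 1/12 s, in which the tool goes at most 41.7 mm and 7.16 degrees, less where a joint would pass 70% of its speed; a pose out of reach is approached as far as the arm can. A call is refused whole if a number of a shift passes 4.17 or a number of a turn 1, either way. A call with a gripper value outside its range is refused whole. The fingers move at their own pace and stop on an object; FORCE is the grip in N (left out, the last holds). Time passes only in rows, so rows that do not move let the fingers close. It gives the time, the measured TCP pose, the force and the opening at its end, in the units of the state.
- telemetry.state(): the state, without advancing time (a new reading comes with each control period).
- cams.grab_frame(name): name is "side" or "top" or "wrist"; returns a dict with "pixels" (400x640x3 uint8, red, green, blue), "mtx" (3x3 intrinsics, pixels), "rvec" (rotation vector, rad) and "tvec" (3), from world to camera coordinates, as OpenCV has them. Camera axes: x right, y down, z forward; pixel columns grow to the right and rows downward; lengths in mm; the calibration is good to about 2 mm. A picture is of the moment at which its call begins. There is no depth.
- env.job_done(): hands the job in, once; it reports no verdict.
The state is a dict: "time_s": time; "qpos": joint angles; "qvel": joint speeds; "effort": joint torques, N m; "ee_pos": TCP position; "ee_rot": TCP orientation; "force": force on the tool from outside, world axes, zero at the start; "torque": the same for the moment, N m; "gripper_width": finger opening in mm.
Only numpy, scipy, OpenCV 4.12 (cv2) and the standard library are available. Lean on these libraries where they do the work, as an engineer would, in place of code of your own. Each camera call takes 0.05 s, during which the arm holds its last target. There are 200 camera calls.

## Working session

There is one attempt and no reset: what is moved stays moved. The work goes in short steps, Python scripts to look and compute and a shell command to move; the robot and the scene stay as the last step left them, time stands still between calls to the robot, and variables do not carry over. Pictures are saved under pics/ and viewed, about 8 in all and at most 12, crops included, and the job is handed in when it is done.

```bash
mkdir -p pics; ls; python3 - <<'E'
from workcell import telemetry,cams
import cv2
print(telemetry.state())
for n in("side","top"):
    f=cams.grab_frame(n);cv2.imwrite(f"pics/{n}0.png",f["pixels"][:,:,::-1])
    R=cv2.Rodrigues(f["rvec"])[0];print(n,(-R.T@f["tvec"].ravel()).round(),f["mtx"].round(1).tolist())
E
```

```text
pics
{'time_s': 0.0, 'qpos': array([-7.32237939e+01,  1.83509904e+01,  8.97036190e+01, -7.69194361e-04,
        7.20441370e+01, -1.14475132e+00]), 'qvel': array([ 0.02821111, -0.02177479,  0.02738703, -0.01412958, -0.03543318,
       -0.0654012 ]), 'effort': array([-3.52662988e-03, -4.12466133e+01, -2.31975406e+01,  7.25886365e-02,
        4.58736287e-02, -1.60774316e-04]), 'ee_pos': array([ 176.79648016, -546.63043163,  210.44569148]), 'ee_rot': array([-1.79901259e+02, -1.24161424e-03,  1.79211941e+01]), 'force': array([0.84966324, 0.6502322 , 0.97492263]), 'torque': array([ 0.00144352, -0.05375934,  0.00035644]), 'gripper_width': 91.24920887786189}
side [438. 888. 918.] [[466.9, 0.0, 314.2], [0.0, 466.9, 193.8], [0.0, 0.0, 1.0]]
top [386.  -9. 893.] [[361.8, 0.0, 317.8], [0.0, 361.8, 194.4], [0.0, 0.0, 1.0]]
```

View pics/top0.png

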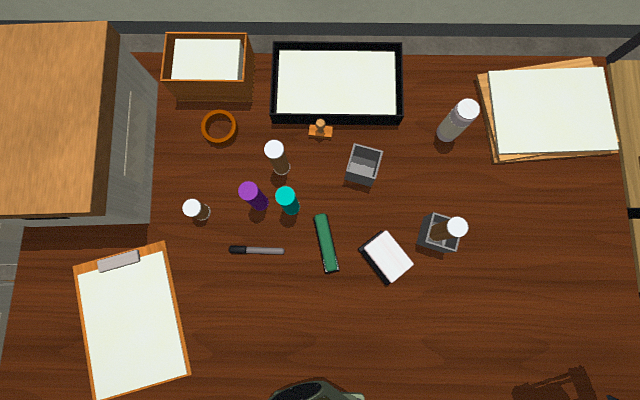

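View pics/side0.png

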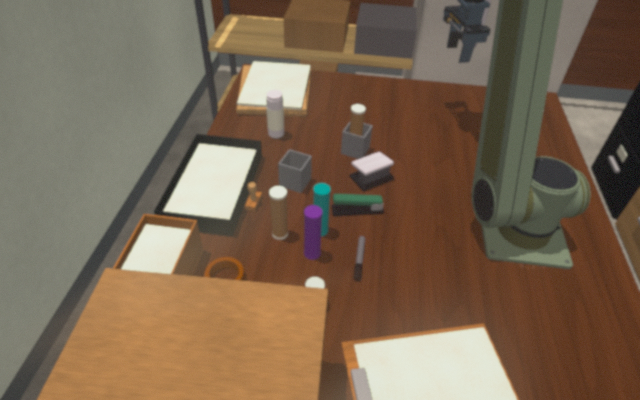

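Top view candidates for the long tube:
- (274,149): brown body, white cap. In the side view, at (278,215), it is tall, so it fits.
- (192,207): short tube.
- (457,227): the filed tube, standing in its holder.
- (467,110): a grey-white bottle.
- Purple (249,191) and turquoise (286,196): decoys.

The empty holder is at (365,163) in the top view and (295,170) in the side view. Next I'll measure these and confirm with a crop.

```bash
cat > h.py <<'E'
import cv2,numpy as np
def ray(f,u,v,z):
    R=cv2.Rodrigues(np.array(f["rvec"],float))[0];c=-R.T@np.array(f["tvec"],float).ravel()
    d=R.T@np.linalg.inv(f["mtx"])@[u,v,1]
    return (c+d*(z-c[2])/d[2]).round(1)
def blobs(mask,x0=0,y0=0,amin=25):
    n,l,s,c=cv2.connectedComponentsWithStats(mask.astype(np.uint8))
    return [(c[i]+[x0,y0],s[i,4],(l==i)) for i in range(1,n) if s[i,4]>=amin]
E
python3 - <<'E'
from h import *
from workcell import cams
for n,boxes in(("top",dict(long=(255,130,300,175),short=(175,190,215,225),filed=(440,210,475,245))),("side",dict(long=(260,175,300,215),filed=(345,95,370,120),short=(300,270,330,295)))):
    f=cams.grab_frame(n);p=f["pixels"]
    for k,(a,b,c,d) in boxes.items():
        m=p[b:d,a:c].min(2)>170
        for q in blobs(m,a,b): print(n,k,q[0].round(1),q[1],ray(f,*q[0],{"long":150,"short":75,"filed":154}[k]))
    a,b,c,d=(338,135,392,195) if n=="top" else (270,145,320,200)
    q=p[b:d,a:c].astype(int); m=(q.max(2)-q.min(2)<25)&(q.max(2)>50)
    for bl in blobs(m,a,b,200):
        cn=max(cv2.findContours(bl[2].astype(np.uint8),0,2)[0],key=cv2.contourArea)
        ap=cv2.approxPolyDP(cv2.convexHull(cn),2.5,True)[:,0]+[a,b]
        print(n,"holder",bl[1]); [print(x,ray(f,*x,84),ray(f,*x,0)) for x in ap]
    if n=="top": A=cv2.resize(p[120:220,235:395],None,fx=4,fy=4)[:,:,::-1]
    else: A=cv2.resize(p[140:265,240:400],None,fx=4,fy=4)[:,:,::-1]
    cv2.imwrite(f"pics/{n}1.png",A)
E
```

```text
top long [273.5 148.6] 283 [625.8 104.6 150. ]
top short [191.1 207.4] 252 [506.3 299.6  75. ]
top filed [457.2 226.4] 327 [ 465.6 -277.2  154. ]
top holder 1105
[382 151] [ 645.2 -138.1   84. ] [ 672.1 -151.6    0. ]
[370 186] [ 561.7 -109.9   84. ] [ 579.9 -120.3    0. ]
[344 178] [579.4 -50.5  84. ] [599.4 -54.8   0. ]
[354 143] [663.7 -73.2  84. ] [692.5 -79.9   0. ]
side long [277.7 191.6] 161 [627.3 104.7 150. ]
side filed [357.9 107.8] 81 [ 467.9 -278.2  154. ]
side short [314.8 282.4] 147 [508.2 294.6  75. ]
side holder 1310
[309 155] [ 587.2 -123.6   84. ] [ 602.2 -225.5    0. ]
[310 180] [568.3 -20.7  84. ] [ 581.4 -112.2    0. ]
[302 191] [582.1  24.6  84. ] [596.6 -62.3   0. ]
[279 199] [634.8  63.5  84. ] [654.6 -19.5   0. ]
[271 197] [656.3  59.9  84. ] [678.3 -23.5   0. ]
[270 189] [665.2  31.3  84. ] [688.1 -55.    0. ]
[279 162] [664.1 -79.2  84. ] [ 686.9 -176.5    0. ]
[286 153] [ 652.6 -121.2   84. ] [ 674.2 -222.8    0. ]
[293 150] [ 635.6 -137.9   84. ] [ 655.5 -241.2    0. ]
```

View pics/top1.png

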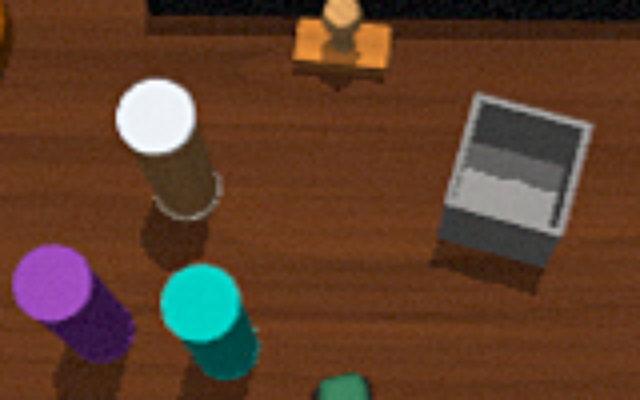

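The crop confirms it: the brown tube with the white cap at top-view (273.5,148.6) is the long tube, at about (626.5,104.6). Both views agree within 2 mm. The empty holder is open, with rim corners at top-view (354.5,143), (383,151), (375.5,179) and (347,171.5). I'm moving above the tube now.

```bash
python3 -m inch '[{"x":1.6,"y":-1.2,"gripper":1},{"x":3.1,"y":-2.4},{"x":3.1,"y":-2.4},{"x":3.1,"y":-2.4},{"x":3.1,"y":-2.4},{"x":3.1,"y":-2.4},{"x":3.1,"y":-2.4},{"x":3.1,"y":-2.4},{"x":3.1,"y":-2.4},{"x":3.1,"y":-2.4},{"x":3.1,"y":-2.4}]'
python3 -m inch '[{"x":3.1,"y":-2.4},{"x":3.1,"y":-2.4},{"x":3.1,"y":-2.4},{"x":3.1,"y":-2.4},{"x":3.1,"y":-2.4},{"x":3.1,"y":-2.4},{"x":3.1,"y":-2.4},{"x":3.1,"y":-2.4},{"x":2.7,"y":-2.0},{"x":1.7,"y":-1.3},{},{}]'
python3 - <<'E'
from h import *
from workcell import cams,telemetry
f=cams.grab_frame("wrist");p=f["pixels"];cv2.imwrite("pics/w0.png",p[:,:,::-1])
for q in blobs(p.min(2)>150,amin=300):print(q[0].round(),q[1],ray(f,*q[0],150))
g=cams.grab_frame("top")
for c in((354.5,143.25),(383,151),(375.5,179),(346.75,171.5)):print(ray(g,*c,84))
print(ray(g,248,190.5,150),ray(g,285.5,195.7,150))
s=telemetry.state();print(s["ee_pos"],s["ee_rot"],s["qpos"])
E
```

```text
[590.  16.] 1592 [ 367.5 -678.8  150. ]
[573. 125.] 996 [ 297.7 -705.1  150. ]
[555. 206.] 8949 [ 235.9 -724.1  150. ]
[326. 271.] 5844 [ 122.1 -563.   150. ]
[663.1 -74.4  84. ]
[ 645.3 -140.5   84. ]
[ 578.2 -122.5   84. ]
[594.9 -56.7  84. ]
[533.3 154.2 150. ] [523.6  74.8 150. ]
[ 176.89093436 -546.95170514  210.99213774] [-1.79969522e+02 -2.21816479e-03  1.79198050e+01] [-7.32254007e+01  1.83254027e+01  8.96608571e+01  1.69093360e-03
  7.20442566e+01 -1.14572797e+00]invalid input
invalid input
```

View pics/w0.png

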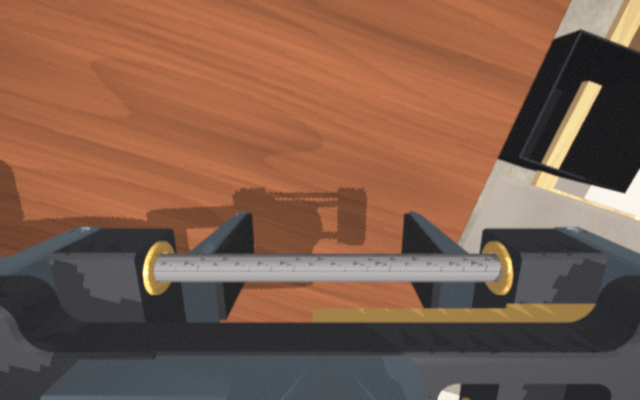

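The moves were refused as "invalid input", and the wrist picture only shows the empty gripper at the start pose. I'll try rows with every key given. The holder mouth comes out at (620,-98.5), with sides of about 69 mm, as expected.

```bash
python3 -m inch '[{"x":1.6,"y":-1.2,"z":0,"yaw":0,"gripper":1},{"x":3.1,"y":-2.4,"z":0,"yaw":0,"gripper":1},{"x":3.1,"y":-2.4,"z":0,"yaw":0,"gripper":1},{"x":3.1,"y":-2.4,"z":0,"yaw":0,"gripper":1},{"x":3.1,"y":-2.4,"z":0,"yaw":0,"gripper":1},{"x":3.1,"y":-2.4,"z":0,"yaw":0,"gripper":1}]'
```

```text
time_s: 0.8
ee_pos: [299.6, -367.3, 211.3]
ee_rot: [180.0, -0.0, 17.9]
force: [1.1, -0.3, 0.2]
gripper_width: 91.1
```

```bash
python3 -m inch '[{"x":3.1,"y":-2.4,"z":0,"yaw":0,"gripper":1},{"x":3.1,"y":-2.4,"z":0,"yaw":0,"gripper":1},{"x":3.1,"y":-2.4,"z":0,"yaw":0,"gripper":1},{"x":3.1,"y":-2.4,"z":0,"yaw":0,"gripper":1},{"x":3.1,"y":-2.4,"z":0,"yaw":0,"gripper":1},{"x":3.1,"y":-2.4,"z":0,"yaw":0,"gripper":1},{"x":3.1,"y":-2.4,"z":0,"yaw":0,"gripper":1},{"x":3.1,"y":-2.4,"z":0,"yaw":0,"gripper":1},{"x":3.1,"y":-2.4,"z":0,"yaw":0,"gripper":1},{"x":3.1,"y":-2.4,"z":0,"yaw":0,"gripper":1},{"x":3.1,"y":-2.4,"z":0,"yaw":0,"gripper":1},{"x":3.1,"y":-2.4,"z":0,"yaw":0,"gripper":1}]'
python3 -m inch '[{"x":3.1,"y":-2.3,"z":0,"yaw":0,"gripper":1},{"x":2.7,"y":-2.0,"z":0,"yaw":0,"gripper":1},{"x":1.8,"y":-1.2,"z":0,"yaw":0,"gripper":1},{"x":0.9,"y":-0.6,"z":0,"yaw":0,"gripper":1},{"x":0,"y":0,"z":0,"yaw":0,"gripper":1},{"x":0,"y":0,"z":0,"yaw":0,"gripper":1}]'
python3 - <<'E'
from h import *
from workcell import cams,telemetry
f=cams.grab_frame("wrist");p=f["pixels"];cv2.imwrite("pics/w1.png",p[:,:,::-1])
for q in blobs(p.min(2)>170,amin=300):print(q[0].round(),q[1],ray(f,*q[0],150))
s=telemetry.state();print(s["ee_pos"],s["ee_rot"],s["qpos"].round())
E
```

```text
time_s: 1.8
ee_pos: [565.1, 21.5, 211.3]
ee_rot: [180.0, -0.0, 17.9]
force: [0.4, -0.7, -0.6]
gripper_width: 91.1
time_s: 2.3
ee_pos: [625.9, 103.2, 210.8]
ee_rot: [180.0, 0.1, 17.9]
force: [-0.8, -0.0, 0.3]
gripper_width: 91.1
[511.  57.] 30426 [775.9  11.9 150. ]
[326. 194.] 956 [636.8 108.  150. ]
[326. 214.] 315 [620.7 102.6 150. ]
[124. 222.] 359 [562.4 260.6 150. ]
[625.63028559 102.65367406 211.09796404] [1.79965895e+02 8.11285395e-02 1.78898587e+01] [ 8. 24. 81. -0. 75. 80.]
```

View pics/w1.png

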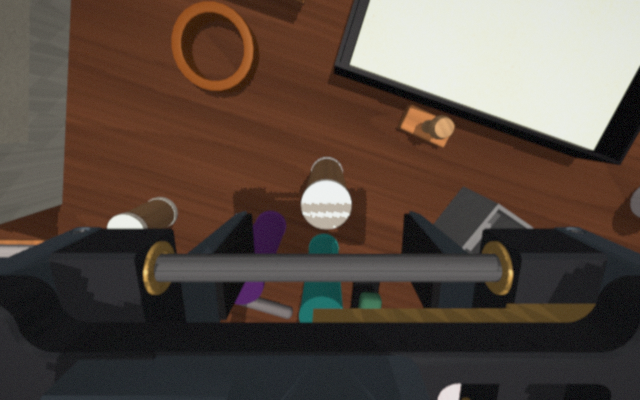

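The wrist view shows the white cap centred at (326,205), midway between the fingers at columns 252 and 404. That ray lands on (628,105), which agrees with the earlier measurement. Descending to grip.

```bash
python3 -m inch '[{"x":0.2,"y":-0.1,"z":1.5,"yaw":0,"gripper":1},{"x":0,"y":0,"z":2.5,"yaw":0,"gripper":1},{"x":0,"y":0,"z":2.5,"yaw":0,"gripper":1},{"x":0,"y":0,"z":2.2,"yaw":0,"gripper":1},{"x":0,"y":0,"z":1.1,"yaw":0,"gripper":1},{"x":0,"y":0,"z":0,"yaw":0,"gripper":1},{"x":0,"y":0,"z":0,"yaw":0,"gripper":-1},{"x":0,"y":0,"z":0,"yaw":0,"gripper":-1},{"x":0,"y":0,"z":0,"yaw":0,"gripper":-1},{"x":0,"y":0,"z":0,"yaw":0,"gripper":-1},{"x":0,"y":0,"z":0,"yaw":0,"gripper":-1},{"x":0,"y":0,"z":0,"yaw":0,"gripper":-1}]' 20
python3 -m inch '[{"x":0,"y":0,"z":0,"yaw":0,"gripper":-1},{"x":0,"y":0,"z":0,"yaw":0,"gripper":-1},{"x":0,"y":0,"z":0,"yaw":0,"gripper":-1},{"x":0,"y":0,"z":0,"yaw":0,"gripper":-1}]'
```

```text
time_s: 3.35
ee_pos: [628.3, 105.5, 113.9]
ee_rot: [180.0, -0.1, 17.9]
force: [0.3, 0.4, -0.4]
gripper_width: 54.0
time_s: 3.68
ee_pos: [628.1, 105.4, 113.3]
ee_rot: [180.0, -0.0, 17.9]
force: [-0.2, 0.6, 1.3]
gripper_width: 39.4
```

```bash
python3 -m inch '[{"x":0,"y":0,"z":0,"yaw":0,"gripper":-1},{"x":0,"y":0,"z":-0.8,"yaw":0,"gripper":-1},{"x":0,"y":0,"z":-1.6,"yaw":0,"gripper":-1},{"x":0,"y":0,"z":-2.0,"yaw":0,"gripper":-1},{"x":0,"y":0,"z":-2.0,"yaw":0,"gripper":-1},{"x":0,"y":0,"z":-2.0,"yaw":0,"gripper":-1},{"x":0,"y":0,"z":-2.0,"yaw":0,"gripper":-1},{"x":0,"y":0,"z":-1.6,"yaw":0,"gripper":-1},{"x":0,"y":0,"z":-0.8,"yaw":0,"gripper":-1},{"x":0,"y":0,"z":0,"yaw":0,"gripper":-1},{"x":0,"y":0,"z":0,"yaw":0,"gripper":-1}]' 25
python3 - <<'E'
import numpy as np
from h import *
from workcell import telemetry,cams
s=telemetry.state();d=np.array([620.4,-98.5])-s["ee_pos"][:2];a=np.radians(s["ee_rot"][2])
print(d, d@[np.cos(a),np.sin(a)]/10, d@[np.sin(a),-np.cos(a)]/10)
cv2.imwrite("pics/side2.png",cams.grab_frame("side")["pixels"][:,:,::-1])
E
```

```text
time_s: 4.6
ee_pos: [627.8, 105.3, 240.9]
ee_rot: [180.0, 0.0, 17.9]
force: [0.2, 0.2, -2.4]
gripper_width: 39.4
[  -7.37497372 -203.80778397] -6.972941132219452 19.16502341320662
```

View pics/side2.png

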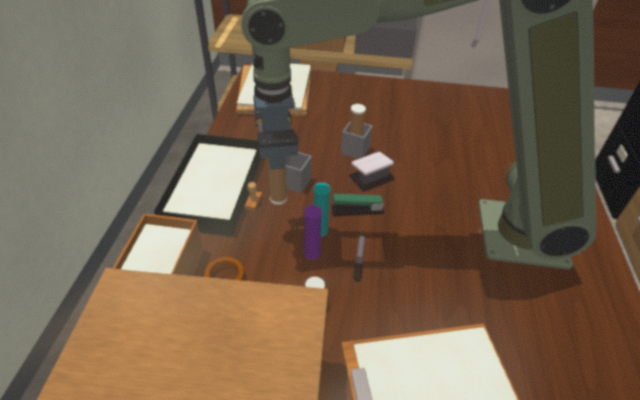

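The tube is lifted and upright, with its white lower end at side-view (278,200), about 128 mm up. Carrying it over the holder mouth.

```bash
python3 -m inch '[{"x":-0.3,"y":0.8,"z":0,"yaw":0,"gripper":-1},{"x":-0.6,"y":1.6,"z":0,"yaw":0,"gripper":-1},{"x":-0.8,"y":2.2,"z":0,"yaw":0,"gripper":-1},{"x":-0.9,"y":2.5,"z":0,"yaw":0,"gripper":-1},{"x":-0.9,"y":2.5,"z":0,"yaw":0,"gripper":-1},{"x":-0.9,"y":2.5,"z":0,"yaw":0,"gripper":-1},{"x":-0.9,"y":2.5,"z":0,"yaw":0,"gripper":-1},{"x":-0.8,"y":2.2,"z":0,"yaw":0,"gripper":-1},{"x":-0.6,"y":1.6,"z":0,"yaw":0,"gripper":-1},{"x":-0.3,"y":0.8,"z":0,"yaw":0,"gripper":-1},{"x":0,"y":0,"z":0,"yaw":0,"gripper":-1},{"x":0,"y":0,"z":0,"yaw":0,"gripper":-1}]'
python3 - <<'E'
import numpy as np
from h import *
from workcell import telemetry,cams
print(telemetry.state()["ee_pos"])
S=cams.grab_frame("side");W=cams.grab_frame("wrist")["pixels"]
a=cv2.resize(S["pixels"][80:230,230:350],None,fx=3.3,fy=3.3)
b=np.zeros((a.shape[0],400,3),np.uint8);w=W[150:400,120:520];b[:250]=w
cv2.imwrite("pics/c3.png",np.hstack([a,b])[:,:,::-1])
R=np.array(S["rvec"],float)
for P in((620.4,-98.5,84),(620,-98.5,127)):print(cv2.projectPoints(np.array([P]),R,np.array(S["tvec"],float),S["mtx"],None)[0].ravel())
E
```

```text
time_s: 5.65
ee_pos: [620.2, -98.7, 240.5]
ee_rot: [-179.9, 0.1, 17.9]
force: [-0.2, 0.8, -1.6]
gripper_width: 39.3
[620.179514   -98.73605501 240.50106883]
[295.82208772 159.32827895]
[295.85820481 147.15927488]
```

View pics/c3.png

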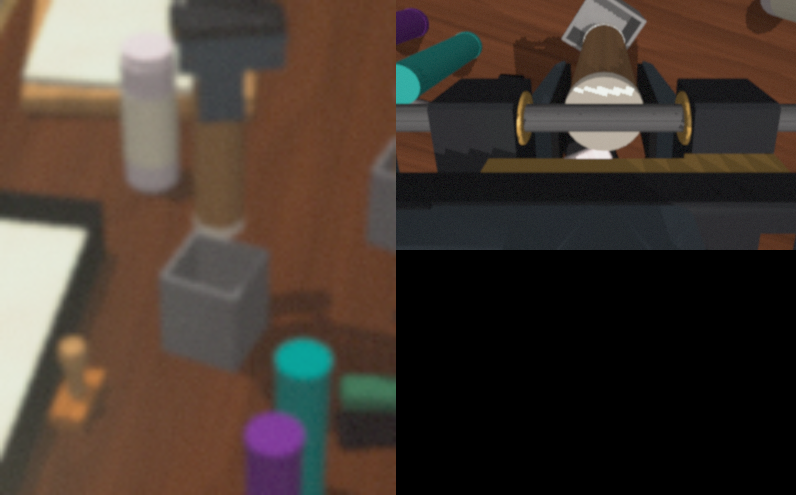

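In the side view the tube's lower end is at (296,147) and the holder mouth is centred at (296,160). Both match the projections, so the tube is centred over the mouth. Lowering it.

```bash
python3 -m inch '[{"x":0,"y":0,"z":1.0,"yaw":0,"gripper":-1},{"x":0,"y":0,"z":1.5,"yaw":0,"gripper":-1},{"x":0,"y":0,"z":1.5,"yaw":0,"gripper":-1},{"x":0,"y":0,"z":1.5,"yaw":0,"gripper":-1},{"x":0,"y":0,"z":1.5,"yaw":0,"gripper":-1},{"x":0,"y":0,"z":1.5,"yaw":0,"gripper":-1},{"x":0,"y":0,"z":1.5,"yaw":0,"gripper":-1},{"x":0,"y":0,"z":0.8,"yaw":0,"gripper":-1},{"x":0,"y":0,"z":0.4,"yaw":0,"gripper":-1},{"x":0,"y":0,"z":0.3,"yaw":0,"gripper":-1},{"x":0,"y":0,"z":0,"yaw":0,"gripper":-1},{"x":0,"y":0,"z":0,"yaw":0,"gripper":-1}]'
```

```text
time_s: 6.75
ee_pos: [621.0, -98.8, 126.9]
ee_rot: [180.0, -0.1, 17.9]
force: [1.2, 0.0, -1.0]
gripper_width: 39.6
```

```bash
python3 -m inch '[{"x":0,"y":0,"z":0.3,"yaw":0,"gripper":-1},{"x":0,"y":0,"z":0.3,"yaw":0,"gripper":-1},{"x":0,"y":0,"z":0.1,"yaw":0,"gripper":-1},{"x":0,"y":0,"z":0.1,"yaw":0,"gripper":-1},{"x":0,"y":0,"z":0,"yaw":0,"gripper":-1},{"x":0,"y":0,"z":0,"yaw":0,"gripper":-1}]'
```

```text
time_s: 7.25
ee_pos: [620.5, -98.9, 118.2]
ee_rot: [180.0, -0.0, 17.9]
force: [-0.2, 0.7, -1.3]
gripper_width: 39.3
```

```bash
python3 -m inch '[{"x":0,"y":0,"z":0.1,"yaw":0,"gripper":-1},{"x":0,"y":0,"z":0,"yaw":0,"gripper":-1},{"x":0,"y":0,"z":0,"yaw":0,"gripper":-0.05},{"x":0,"y":0,"z":0,"yaw":0,"gripper":0.1},{"x":0,"y":0,"z":0,"yaw":0,"gripper":0.3},{"x":0,"y":0,"z":0,"yaw":0,"gripper":0.6},{"x":0,"y":0,"z":0,"yaw":0,"gripper":1},{"x":0,"y":0,"z":0,"yaw":0,"gripper":1},{"x":0,"y":0,"z":0,"yaw":0,"gripper":1},{"x":0,"y":0,"z":0,"yaw":0,"gripper":1},{"x":0,"y":0,"z":0,"yaw":0,"gripper":1},{"x":0,"y":0,"z":0,"yaw":0,"gripper":1}]'
```

```text
time_s: 8.25
ee_pos: [620.5, -98.9, 117.2]
ee_rot: [180.0, 0.0, 17.9]
force: [-0.1, -0.5, 0.0]
gripper_width: 90.8
```

Fully open. I'll retreat straight up, then back toward the base to clear the view.

```bash
python3 -m inch '[{"x":0,"y":0,"z":-1.0,"yaw":0,"gripper":1},{"x":0,"y":0,"z":-2,"yaw":0,"gripper":1},{"x":0,"y":0,"z":-2.5,"yaw":0,"gripper":1},{"x":0,"y":0,"z":-2.5,"yaw":0,"gripper":1},{"x":0,"y":0,"z":-2.5,"yaw":0,"gripper":1},{"x":0,"y":0,"z":-2.5,"yaw":0,"gripper":1},{"x":-2,"y":0,"z":-1,"yaw":0,"gripper":1},{"x":-3,"y":0,"z":0,"yaw":0,"gripper":1},{"x":-3,"y":0,"z":0,"yaw":0,"gripper":1},{"x":-3,"y":0,"z":0,"yaw":0,"gripper":1},{"x":-2,"y":0,"z":0,"yaw":0,"gripper":1},{"x":0,"y":0,"z":0,"yaw":0,"gripper":1}]'
python3 - <<'E'
from h import *
from workcell import cams
import numpy as np
S=cams.grab_frame("side");T=cams.grab_frame("top")
cv2.imwrite("pics/f.png",np.hstack([cv2.resize(S["pixels"][80:280,230:400],None,fx=2.3,fy=2.3),cv2.resize(T["pixels"][80:280,170:500],(400,460))])[:,:,::-1])
for n,f,(a,b,c,d) in(("side",S,(275,100,325,165)),("top",T,(345,135,400,190))):
    for q in blobs(f["pixels"][b:d,a:c].min(2)>170,a,b):print(n,q[0].round(1),q[1],ray(f,*q[0],154))
E
```

```text
time_s: 9.25
ee_pos: [493.4, -139.6, 258.7]
ee_rot: [180.0, 0.0, 17.8]
force: [-0.9, 0.4, 0.4]
gripper_width: 91.3
side [292.4 102.8] 128 [ 660.8 -270.1  154. ]
side [295.7 139. ] 109 [620.4 -99.2 154. ]
top [369.  152.8] 291 [618.4 -99.5 154. ]
```

View pics/f.png

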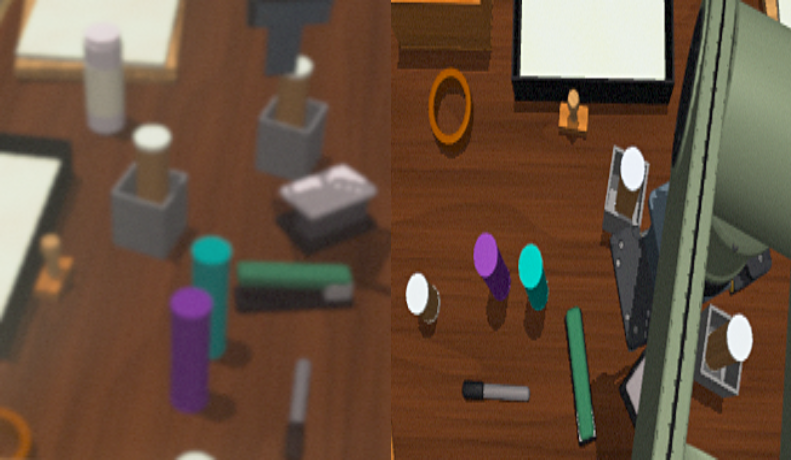

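The long tube stands upright in the holder, with its cap at side-view (296,139) and top-view (369,153). Both rays, taken at height 154 mm, land on the holder's centre. The short tube and the filed tube are in place, and the gripper is clear at about 259 mm.

```bash
python3 -c "
from workcell import env
print(env.job_done())"
```

```text
the job is handed in; nothing more can be done
None
```

The long brown tube now stands upright in the empty holder, released, and I handed the job in at about 9.4 s, well under the 38 s limit.

- **Placement:** in the final pictures the tube's cap, at its expected height of 154 mm, is at (620,-99) from the side camera and (618,-100) from the top camera. The holder's centre is at (620,-98.5).
- **Bystanders:** the short tube, the filed tube and the purple and turquoise tubes look undisturbed; I did not re-measure them.
- **Forces and clearance:** wrist force readings at the end of each move stayed within about 2.5 N. The open gripper had drawn back to about 259 mm above the desk, touching nothing.
- **What failed:** my first two move calls were refused as "invalid input" because I left keys out of the rows, and nothing moved. I gave every key from then on, with no further refusals. No check failed or disagreed by more than about 2 mm, apart from the two camera views of the short tube, which differed by about 5 mm.

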